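# Refit the drip tray cover over its studs

### The arm

A 6-joint arm with a two-finger parallel gripper is mounted at the origin on the work surface. World frame = base frame: x ahead of the robot, y to its left, z up, the work surface at z = 0. Lengths are in mm, angles in rad, forces in N, time in s.
With the tool pointing down it reaches from about 275 to 725 mm from the base axis. Payload 15.9 kg.
Tool frame: the origin (TCP) lies at the very end of the fingers, on their centre line; the grasp point (between the pads) lies 19 mm behind it; z points along the fingers, y is the line along which they close (so a half turn about z gives the same grasp; the last joint's range is limited). The gripper opens to 85 mm and grips with 20 to 120 N. Pads are 22 mm wide; open, the fingers measure 114 mm over their backs; the gripper's body (76 mm by 85 mm) begins 54 mm behind the grasp point. The pads swing forward as they close: fully open they stand 13 mm farther back than shut.
Start: joints at [1.319, 0.213, -0.034, 1.323, 0, 1.571], TCP at [124.568, 484.219, 231.306] pointing down, gripper open.
Joint ranges: [-2.98, 2.98], [-0.74, 1.72], [-1.14, 1.35], [-2.1, 2.04], [-1.57, 1.44], [-3.14, 3.14]. Speed limits (rad/s): [1.89, 1.89, 2.39, 2.57, 3.14, 3.14].

### API

Orientations are given as a unit quaternion [w, x, y, z].
In Python, from bench import monitor, get_image, camera_model, r, models gives the robot as it stands.
- The arm moves only by the tool apply_moves, never from a script. Its argument "motion" is a list of rows, each an object of numbers: "ax", "ay", "az": the turn, a rotation vector about the world's x, y, z normalised to -1 to 1, where 1 is 360 degrees; "tx", "ty", "tz": the shift along the world's x, y, z normalised to -1 to 1, where 1 is 0.1 m; "fingers": the opening, from -1 (shut) to 1 (fully open). A call has 1 to 12 rows; each row shifts and turns the commanded pose from where the row before left it; what a row does not reach is not made up. A row lasts 1/10 s, in which the tool goes at most 50 mm and 8.59 degrees, less where a joint would pass 70% of its speed; a pose out of reach is approached as far as the arm can. A call with a number of a shift or a turn outside -1 to 1 is refused whole. A call with a gripper value outside its range is refused whole. The fingers move at their own pace and stop on an object; "force" is the grip in N (left out, the last holds). Time passes only in rows, so rows that do not move let the fingers close. It gives the time, the measured TCP pose, the force, the opening and the grip force at its end, in the units of the state.
- monitor.read_state(): the state, without advancing time (a new reading comes with each control period).
- get_image(name): name is "scene" or "top" or "wrist"; returns the picture (400x640x3 uint8, red, green, blue); there is no depth.
- camera_model(name): a dict with "intrinsics" (3x3 intrinsics, pixels), "R" (3x3) and "t" (3): a world point X has camera coordinates R X + t; the wrist camera has in their place "tool_from_camera" (4x4, takes a point from camera to tool coordinates, whose origin is the TCP and whose axes are the flange's). Camera axes: x right, y down, z forward; pixel columns grow to the right and rows downward; lengths in mm; the calibration is good to about 2 mm. The wrist camera is an equidistant fisheye: a pixel r from the principal point sees the ray r / f radians off the axis. A picture is of the moment at which its call begins: read the wrist's pose just before it. camera_model takes no time and is no camera call.
- r.finish_job(): hands the job in; it is judged then, once.
Trained networks look in the newest picture that a camera, given by its name, has taken for a name from the list of things; names that differ only in an ending like _2 or _b are one class to them, and where a whole thing is asked for, a point or a joint stands for the part that bears it (a point fixed in the world has none). Each returns a list of dicts, best first, with "confidence" (0 to 1); they miss things now and then, are a little off and sometimes report something else, mostly with a low value. They report only what shows in the picture. A call takes as long as a camera call.
- models.find_in(camera, target): "xyz" ([x, y, z] in mm, in world coordinates, good to about 4 mm: the middle of the surface that is visible of it).
- models.mark_of(camera, target): "xyz" ([x, y, z] in mm, in world coordinates, good to about 4 mm: a listed point, or the origin of a listed thing).
The state is a dict: "time": time; "qpos": joint angles; "qd": joint speeds; "joint_torque": joint torques, N m; "position": TCP position; "ee_rot": TCP orientation; "contact_force": force on the tool from outside, world axes, zero at the start; "moment": the same for the moment, N m; "gripper_width": opening from 0.0 (shut) to 1.0 (fully open); "gripper_force": force on a finger pad.
Only numpy, scipy, OpenCV 4.12 (cv2) and the standard library are available. Lean on these libraries where they do the work, as an engineer would, in place of code of your own. Each camera call takes 0.05 s, during which the arm holds its last target. There are 200 camera calls.

### The job

Refit the steel cover on the coffee bar's drip tray: lay it lightly on the two brass studs, with its back edge still clear of the red lip, and slide it sideways until you feel its slots drop over the studs and it lies flat on the tray. Then push it gently back under the red lip until it stops, and let go. Never press it hard against the tray, and leave the glass, the mug and the jar where they stand.

Things in the scene. Friction and masses are not known exactly. Their poses are not given: they have to be found in the camera images.
- tray: Black drip tray with a red back edge, fixed on the counter, 190 (x) x 260 (y) x 42 mm. Origin: centre of its underside, on the counter; z up, x towards the red back edge, y to its left. Broad flat ledges with a grey rubber seal, its top 26 mm above the origin, surround a 125 x 200 mm basin; the seal gives 1 mm under 8 N, 2 mm at most. No side walls.
- tray_studs (a point): Tray point x 0, y 0, z 32 mm (axes as the tray's), at stud-top height. Two upright brass studs, 8 mm thick, tips slightly rounded, stand 6 mm above the ledges at tray x = 0, 120 mm apart along y, on a grey bar in the basin. The bar is clamped sideways: the middle of the pair lies anywhere within 12 mm of this point in y, not measured. It gives 1 mm downwards under 8 N, 2 mm at most.
- tray_lip (a point): Middle of the red lip's front edge, tray x 77, y 0, z 37 mm (its underside); axes as the tray's. The lip runs along the whole back edge and overhangs the ledge by 8 mm, leaving an 11 mm high gap under it; its top is 42 mm above the tray's origin. Behind it the stop's face stands at tray x = 85 mm.
- tray_home (a point): Tray point x 5, y 0, z 26 mm (axes as the tray's): where the cover's origin is when the cover lies flat on the ledges with its back edge against the stop, were the studs in the middle. The cover's final y follows the studs.
- cover: Steel cover plate, 160 (x) x 220 (y) x 4 mm, 0.3 to 0.52 kg, lying loose and flat on the counter at the start. Origin: centre of its underside; z up. Its +x edge, 80 mm from the origin, is the back edge, which goes under the red lip. The dark stripes on it are only printed. It goes on turned like the tray.
- cover_slots (a point): Midway between the cover's two slots, on its underside: cover x 3, y 0, z 0 mm. The slots go through, at cover x -11 to 17 mm, y -60 and +60 mm, 11 mm wide in y, so a stud has 1.5 mm of play to either side. They can drop over the studs with the cover's origin at tray x -13 to +7 mm; its back edge clears the lip below tray x -3 mm, so -8 mm is good for searching.
- cover_grip (a point): Middle of the cover's handle, 25 mm above the cover's underside; axes as the cover's. The handle is an upright black bar over the cover's origin, 12 mm thick (x), 50 mm long (y), rising from 4 to 38 mm above the underside.
- glass: Clear drinking glass, 66 mm wide, 85 mm tall, origin at the centre of its underside. Leave it alone.
- cup: White mug, 80 mm wide, 62 mm tall, origin at the centre of its underside. Leave it alone.
- bean_jar: Amber jar with black lid, 72 mm wide, 100 mm tall, origin at the centre of its underside. Leave it alone.

How it is judged (in metres and radians):
On the way:
1. the cover has dropped over both studs and lies flat on the tray, its back edge still at least 3.5 mm from the stop (z of cover in the frame of tray between 0.0235 and 0.0278 m and angle between the z axis of cover and the z axis of tray, either way round below 0.02 rad and angle between cover's own z axis and vertical below 0.1 rad and y of cover in the frame of tray between -0.017 and 0.017 m and angle between the x axis of cover and the x axis of tray, either way round below 0.1 rad and x of cover in the frame of tray below 0.0015 m), for 0.1 s.
At the end, for the whole second after the job is handed in: The cover lies flat on the seal of the tray's ledges (underside no more than 1.8 mm above the seal, level within 0.02 rad) over both studs, its back edge under the red lip within 2.5 mm of the stop, released and at rest (z of cover in the frame of tray between 0.0235 and 0.0278 m and angle between the z axis of cover and the z axis of tray, either way round below 0.02 rad and angle between cover's own z axis and vertical below 0.1 rad and y of cover in the frame of tray between -0.017 and 0.017 m and angle between the x axis of cover and the x axis of tray, either way round below 0.1 rad and x of cover in the frame of tray above 0.0025 m and linear speed of cover below 0.01 m/s and contact force between the fingers and cover below 0.1 N); the robot touches nothing.
It fails at once if the cover is pressed or knocked against the tray or its studs with more than 40 N (contact force between cover and tray above 40 N).
It fails at once if the glass is moved more than 20 mm or tipped (distance of glass from where it was at the start of the episode above 0.02 m or angle between glass's own z axis and vertical above 0.3 rad).
It fails at once if the mug is moved more than 20 mm or tipped (distance of cup from where it was at the start of the episode above 0.02 m or angle between cup's own z axis and vertical above 0.3 rad).
It fails at once if the jar is moved more than 20 mm or tipped (distance of bean_jar from where it was at the start of the episode above 0.02 m or angle between bean_jar's own z axis and vertical above 0.3 rad).
It also fails if it takes over 58 s, if anything falls off the work surface, if the arm or the gripper's body presses on something with over 40 N, if the wrist force passes 120 N, or if a joint passes its speed limit or range.

## Working session

There is one attempt and no reset: what is moved stays moved. The work goes in short steps, Python scripts to look and compute and a tool call to move; the robot and the scene stay as the last step left them, time stands still between calls to the robot, and variables do not carry over. Pictures are saved under pics/ and viewed, at most 10 in all, crops included, and the job is handed in when it is done.

Besides the shell and the picture viewer there is one more tool, called after "Request:" by a JSON object that holds its "api" and its "payload". apply_moves: Moves the arm, as the interface text tells. Scaled input: -1 to 1 covers 0.1 m each way for a shift and 360 degrees each way for a turn. Its arguments: {"type":"object","properties":{"motion":{"type":"array"},"force":{"type":"number"}},"required":["motion"]}

```bash
mkdir -p pics; python3 - <<'E'
from bench import monitor, get_image, camera_model, r, models
import cv2,numpy as np
s=monitor.read_state();print(s)
for c in ["top","scene"]:
    im=get_image(c);cv2.imwrite(f"pics/{c}0.png",im[:,:,::-1])
    m=camera_model(c);print(c,np.round(m["intrinsics"],1).tolist(),np.round(m["R"],3).tolist(),np.round(m["t"],1).tolist())
    for t in ["tray","tray_studs","tray_lip","tray_home","cover","cover_slots","cover_grip","glass","cup","bean_jar"]:
        print(t,[(np.round(d["xyz"]).tolist(),round(d["confidence"],2)) for d in models.mark_of(c,t)[:2]])
print(monitor.read_state()["time"])
E
```

```text
{'time': 0.0, 'qpos': array([ 1.31901040e+00,  2.13383920e-01, -3.50772966e-02,  1.32349407e+00,
        3.24203768e-05,  1.57079365e+00]), 'qd': array([ 0.00176607,  0.00032097,  0.00015288,  0.00021871,  0.00083495,
       -0.00046781]), 'joint_torque': array([-1.00063236e-03, -6.86159921e+01,  4.87112045e+01,  1.77230837e-02,
        2.00538756e-05,  5.86293254e-06]), 'position': array([124.47036546, 483.89998442, 230.79506775]), 'ee_rot': array([-8.88423508e-05,  1.25559344e-01,  9.92085941e-01, -5.72856777e-04]), 'contact_force': array([-0.74840053,  0.09554941,  0.2445562 ]), 'moment': array([-0.01349247, -0.0246616 ,  0.02381223]), 'gripper_force': 0.0, 'gripper_width': 0.9977171019634022}
top [[443.6, 0.0, 320.2], [0.0, 443.6, 194.0], [0.0, 0.0, 1.0]] [[-0.027, -1.0, 0.001], [-0.986, 0.026, -0.165], [0.165, -0.006, -0.986]] [20.1, 635.6, 819.9]
tray [([545.0, -171.0, -3.0], 0.78), ([542.0, 180.0, -0.0], 0.32)]
tray_studs [([748.0, -179.0, -1.0], 0.68), ([546.0, -172.0, 31.0], 0.63)]
tray_lip [([545.0, -172.0, -4.0], 0.68), ([619.0, -175.0, 40.0], 0.56)]
tray_home [([550.0, -173.0, 24.0], 0.57)]
cover [([544.0, 182.0, -2.0], 0.81)]
cover_slots []
cover_grip [([546.0, 184.0, 22.0], 0.98)]
glass [([746.0, 203.0, -4.0], 0.83)]
cup [([748.0, -176.0, 3.0], 0.95), ([545.0, -175.0, 29.0], 0.73)]
bean_jar [([748.0, 205.0, 0.0], 0.59), ([620.0, -177.0, 37.0], 0.55)]
scene [[366.1, 0.0, 320.9], [0.0, 366.1, 199.0], [0.0, 0.0, 1.0]] [[-0.741, 0.672, 0.005], [0.512, 0.569, -0.643], [-0.435, -0.474, -0.766]] [480.8, -309.7, 965.1]
tray [([542.0, -169.0, -2.0], 0.61)]
tray_studs [([540.0, -164.0, 34.0], 0.72)]
tray_lip [([622.0, -173.0, 34.0], 0.58)]
tray_home [([546.0, -169.0, 25.0], 0.85)]
cover [([544.0, 183.0, -1.0], 0.56)]
cover_slots [([547.0, 178.0, -0.0], 0.94)]
cover_grip [([542.0, 179.0, 25.0], 0.9)]
glass [([751.0, 208.0, 2.0], 0.94)]
cup [([745.0, -181.0, 0.0], 0.7)]
bean_jar [([776.0, 28.0, 2.0], 0.95)]
1.1
```

View pics/top0.png

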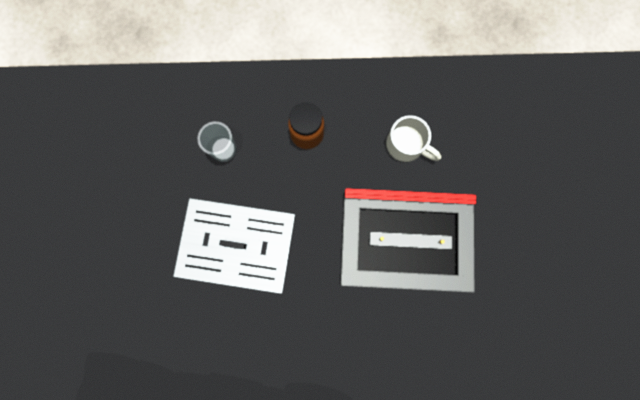

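View pics/scene0.png

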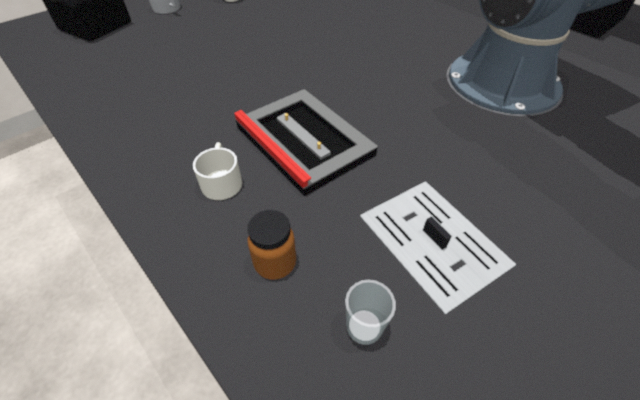

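The top view shows the cover at about (235,245), yawed, and the tray at about (408,241). The studs are at about (381,239) and (442,241). The networks agree with these, apart from a few low-confidence confusions.

```bash
cat > h.py <<'E'
from bench import monitor, get_image, camera_model, r, models
import cv2,numpy as np
def back(c,uv,z):
    m=camera_model(c);K=np.array(m["intrinsics"]);R=np.array(m["R"]);t=np.array(m["t"])
    uv=np.atleast_2d(uv).astype(float)
    d=(R.T@np.linalg.inv(K)@np.c_[uv,np.ones(len(uv))].T).T
    o=-R.T@t
    return o+d*((z-o[2])/d[:,2])[:,None]
def rect(mask,z,c="top"):
    cs,_=cv2.findContours(mask.astype(np.uint8),cv2.RETR_EXTERNAL,cv2.CHAIN_APPROX_NONE)
    k=max(cs,key=cv2.contourArea)[:,0]
    return cv2.minAreaRect(back(c,k,z)[:,:2].astype(np.float32))
E
python3 - <<'E'
from h import *
im=cv2.imread("pics/top0.png").astype(int)
b,g,rr=im[...,0],im[...,1],im[...,2]
w=np.zeros(b.shape,bool);w[190:300,165:305]=1
print("cover",rect((g>120)&w,4))
w=np.zeros(b.shape,bool);w[180:300,330:485]=1
print("lip",rect((rr>150)&(g<90)&w,42))
print("ring",rect((g>90)&(rr-g<40)&w,26))
y=((rr-b>40)&(g>90)&w)
n,l,st,ce=cv2.connectedComponentsWithStats(y.astype(np.uint8))
for i in range(1,n): print(st[i][4],ce[i],back("top",ce[i],32)[0])
# slots in cover
dk=(g<110); w=np.zeros(b.shape,bool);w[225:262,195:275]=1
n,l,st,ce=cv2.connectedComponentsWithStats((dk&w).astype(np.uint8))
for i in range(1,n): print("slot",st[i][4],ce[i],back("top",ce[i],4)[0])
E
```

```text
cover ((543.9689331054688, 180.392333984375), (223.97860717773438, 164.11936950683594), 79.84597778320312)
lip ((629.3831787109375, -175.41360473632812), (259.2535095214844, 19.919092178344727), 85.62508392333984)
ring ((534.3828125, -169.07691955566406), (262.8009948730469, 174.75332641601562), 85.666015625)
351 [373.44729345 194.92307692] [ 634.73050655 -104.22781746   32.        ]
9 [412.22222222 194.44444444] [ 633.64317699 -182.41827653   32.        ]
1 [419. 194.] [ 634.18952139 -196.13730707   32.        ]
2 [401.  197.5] [ 628.01093466 -159.44576588   32.        ]
1 [404. 197.] [ 628.86974823 -165.54418238   32.        ]
1 [427. 196.] [ 629.68358539 -211.99403692   32.        ]
3 [432. 196.] [ 629.41744866 -222.06696149   32.        ]
4 [412.5 199. ] [ 624.34641547 -182.41072892   32.        ]
4 [426.5 201. ] [ 619.5373424 -210.3115768   32.       ]
1 [433. 200.] [ 621.22323505 -223.52144885   32.        ]
3 [431. 202.] [ 617.26823907 -219.2219125    32.        ]
1 [434. 202.] [ 617.10881138 -225.25208587   32.        ]
4 [439.5 202. ] [ 616.81652022 -236.30767144   32.      
[... 349 characters left out ...]
6.13942147   32.        ]
18 [442.         241.33333333] [ 538.04381784 -235.65736046   32.        ]
slot 3 [227. 225.] [584.63309921 195.9954412    4.        ]
slot 10 [252.5 228.5] [576.04334884 143.63340997   4.        ]
slot 6 [261.5 230. ] [572.47336977 125.18612634   4.        ]
slot 5 [269. 231.] [570.01396835 109.82457244   4.        ]
slot 45 [205.8 238.8] [557.49117241 239.07777117   4.        ]
slot 1 [274. 232.] [567.69215542  99.59596653   4.        ]
slot 122 [232.6557377  244.29508197] [544.85040821 184.14351889   4.        ]
slot 42 [263.69047619 247.4047619 ] [536.86191961 120.89261104   4.        ]
slot 33 [207.57575758 258.27272727] [517.95849116 234.84531551   4.        ]
```

Measured:
- **Cover:** origin (544, 180), yaw −10.15°.
- **Tray:** yaw −4.4°.
- **Studs:** middle at (542.6, −175.9), and they sit 120 mm apart as they should.
- **Slots:** middle at +3 mm in x, so the cover's orientation is confirmed.

Next I go above the handle.

Request:
{"api": "apply_moves", "payload": {"motion": [{"tx": 0.35, "ty": -0.253, "tz": -0.1, "az": -0.01983, "fingers": 1}, {"tx": 0.35, "ty": -0.253, "tz": -0.1, "az": -0.01983}, {"tx": 0.35, "ty": -0.253, "tz": -0.1, "az": -0.01983}, {"tx": 0.35, "ty": -0.253, "tz": -0.1, "az": -0.01983}, {"tx": 0.35, "ty": -0.253, "tz": -0.1, "az": -0.01983}, {"tx": 0.35, "ty": -0.253, "tz": -0.1, "az": -0.01983}, {"tx": 0.35, "ty": -0.253, "tz": -0.1, "az": -0.01983}, {"tx": 0.35, "ty": -0.253, "tz": -0.1, "az": -0.01983}, {"tx": 0.35, "ty": -0.253, "tz": -0.1, "az": -0.01983}, {"tx": 0.35, "ty": -0.253, "tz": -0.1, "az": -0.01983}, {"tx": 0.35, "ty": -0.253, "tz": -0.1, "az": -0.01983}, {"tx": 0.35, "ty": -0.253, "tz": -0.1, "az": -0.01983}]}}

```text
validation failed for argument at $.mo...
```

Request:
{"api": "apply_moves", "payload": {"motion": [{}, {}, {}]}}

```text
validation failed for argument at $.mo...
```

```bash
cat >> h.py <<'E'
from scipy.spatial.transform import Rotation as Ro
def st():
    s=monitor.read_state();q=s["ee_rot"];Rm=Ro.from_quat([q[1],q[2],q[3],q[0]]).as_matrix()
    print("t %.2f"%s["time"],"pos",np.round(s["position"],1),"yaw(tool y) %.2f"%np.degrees(np.arctan2(Rm[1,1],Rm[0,1])),"tilt",np.round(Rm[:,2],4),"F",np.round(s["contact_force"],2),"M",np.round(s["moment"],2),"w %.3f"%s["gripper_width"],"gf %.1f"%s["gripper_force"])
    return s,Rm
E
python3 - <<'E'
from h import *
s,Rm=st()
im=get_image("wrist");cv2.imwrite("pics/w1.png",im[:,:,::-1])
for t in ["cover_grip","cover_slots","cover"]:
    print(t,[(np.round(d["xyz"],1).tolist(),round(d["confidence"],2)) for d in models.mark_of("wrist",t)[:2]])
m=camera_model("wrist");print(m)
E
```

```text
t 1.10 pos [124.6 484.2 231.3] yaw(tool y) 75.57 tilt [ 0.  0. -1.] F [-0.2   0.84  0.35] M [-0.05 -0.03  0.02] w 1.000 gf 0.0
cover_grip []
cover_slots []
cover []
{'intrinsics': array([[309.70691629,   0.        , 316.14680408],
       [  0.        , 309.70691629, 201.01488152],
       [  0.        ,   0.        ,   1.        ]]), 'tool_from_camera': array([[-1.78358761e-04, -9.62284349e-01, -2.72045583e-01,
         6.78967233e+01],
       [ 9.99999825e-01, -1.82237851e-05, -5.91159263e-04,
        -3.14005202e-01],
       [ 5.63905607e-04, -2.72045641e-01,  9.62284184e-01,
        -1.42367620e+02],
       [ 0.00000000e+00,  0.00000000e+00,  0.00000000e+00,
         1.00000000e+00]])}
```

View pics/w1.png

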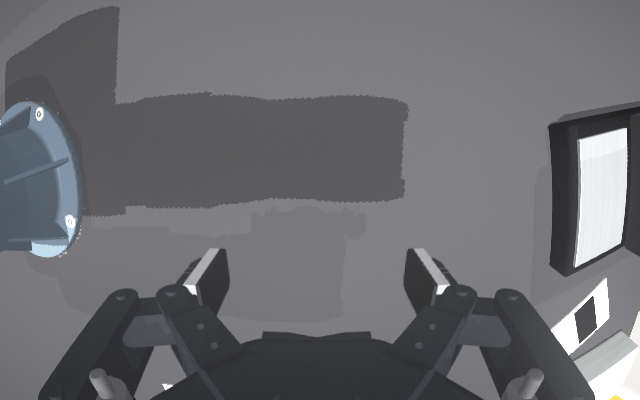

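The move was refused, probably because every key is needed in each row, so this picture only shows the empty counter and the fingers. I'll resend with full rows.

Request:
{"api": "apply_moves", "payload": {"motion": [{"ax": 0, "ay": 0, "az": -0.01983, "tx": 0.35, "ty": -0.253, "tz": -0.1, "fingers": 1}, {"ax": 0, "ay": 0, "az": -0.01983, "tx": 0.35, "ty": -0.253, "tz": -0.1, "fingers": 1}, {"ax": 0, "ay": 0, "az": -0.01983, "tx": 0.35, "ty": -0.253, "tz": -0.1, "fingers": 1}, {"ax": 0, "ay": 0, "az": -0.01983, "tx": 0.35, "ty": -0.253, "tz": -0.1, "fingers": 1}, {"ax": 0, "ay": 0, "az": -0.01983, "tx": 0.35, "ty": -0.253, "tz": -0.1, "fingers": 1}, {"ax": 0, "ay": 0, "az": -0.01983, "tx": 0.35, "ty": -0.253, "tz": -0.1, "fingers": 1}, {"ax": 0, "ay": 0, "az": -0.01983, "tx": 0.35, "ty": -0.253, "tz": -0.1, "fingers": 1}, {"ax": 0, "ay": 0, "az": -0.01983, "tx": 0.35, "ty": -0.253, "tz": -0.1, "fingers": 1}, {"ax": 0, "ay": 0, "az": -0.01983, "tx": 0.35, "ty": -0.253, "tz": -0.1, "fingers": 1}, {"ax": 0, "ay": 0, "az": -0.01983, "tx": 0.35, "ty": -0.253, "tz": -0.1, "fingers": 1}, {"ax": 0, "ay": 0, "az": -0.01983, "tx": 0.35, "ty": -0.253, "tz": -0.1, "fingers": 1}, {"ax": 0, "ay": 0, "az": -0.01983, "tx": 0.35, "ty": -0.253, "tz": -0.1, "fingers": 1}]}}

```text
time: 2.5
position: [546.0, 179.2, 110.9]
ee_rot: [0.0, 0.768, 0.64, 0.0]
contact_force: [-0.1, 0.5, 1.2]
gripper_width: 1.002
gripper_force: 0.0
```

```bash
python3 - <<'E'
from h import *
s,Rm=st()
im=get_image("wrist");cv2.imwrite("pics/w2.png",im[:,:,::-1])
for t in ["cover_grip","cover_slots","cover"]:
    print(t,[(np.round(d["xyz"],1).tolist(),round(d["confidence"],2)) for d in models.mark_of("wrist",t)[:2]])
st()
E
```

```text
t 2.50 pos [546.  179.2 110.9] yaw(tool y) -10.40 tilt [ 3.e-04  1.e-04 -1.e+00] F [-0.12  0.47  1.16] M [ 0.05 -0.06  0.01] w 1.002 gf 0.0
cover_grip [([546.4, 177.4, 27.4], 0.91)]
cover_slots [([544.7, 178.0, 2.0], 0.89)]
cover [([541.6, 178.0, 2.6], 0.74)]
t 2.70 pos [544.7 179.9 110.7] yaw(tool y) -10.15 tilt [-1.1e-03 -2.0e-04 -1.0e+00] F [ 0.27  0.87 -1.  ] M [0.08 0.05 0.02] w 1.000 gf 0.0
```

View pics/w2.png

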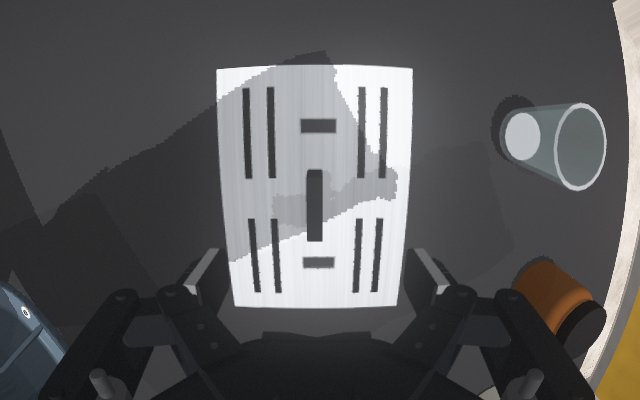

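The wrist view shows the handle upright at (314,205), midway between the fingers. The slots are at (318,126) and (318,262). I'll back-project the slots as a check.

```bash
cat >> h.py <<'E'
def wback(uv,z,pos,Rm):
    m=camera_model("wrist");K=np.array(m["intrinsics"]);T=np.array(m["tool_from_camera"])
    out=[]
    for u,v in np.atleast_2d(uv):
        a=np.array([u-K[0,2],v-K[1,2]]);rr=np.hypot(*a);th=rr/K[0,0]
        d=np.r_[a/rr*np.sin(th),np.cos(th)]
        dw=Rm@T[:3,:3]@d;o=Rm@T[:3,3]+pos
        out.append(o+dw*(z-o[2])/dw[2])
    return np.array(out)
E
python3 - <<'E'
from h import *
yaw=np.radians(-10.4);y=np.array([np.cos(yaw),np.sin(yaw),0]);z=np.array([0,0,-1.]);Rm=np.c_[np.cross(y,z),y,z]
p=wback([[318,126],[318.5,262]],4,np.array([546,179.2,110.9]),Rm);print(p,p.mean(0),p[0]-p[1])
st()
E
```

```text
[[559.29268814 237.86894638   4.        ]
 [538.40294884 120.64890925   4.        ]] [548.84781849 179.25892782   4.        ] [ 20.8897393  117.22003713   0.        ]
t 2.70 pos [544.7 179.9 110.7] yaw(tool y) -10.15 tilt [-1.1e-03 -2.0e-04 -1.0e+00] F [ 0.27  0.87 -1.  ] M [0.08 0.05 0.02] w 1.000 gf 0.0
```

Request:
{"api": "apply_moves", "payload": {"motion": [{"ax": 0, "ay": 0, "az": 0, "tx": 0, "ty": 0, "tz": -0.3, "fingers": 1}, {"ax": 0, "ay": 0, "az": 0, "tx": 0, "ty": 0, "tz": -0.3, "fingers": 1}, {"ax": 0, "ay": 0, "az": 0, "tx": 0, "ty": 0, "tz": -0.2, "fingers": 1}, {"ax": 0, "ay": 0, "az": 0, "tx": 0, "ty": 0, "tz": -0.15, "fingers": 1}, {"ax": 0, "ay": 0, "az": 0, "tx": 0, "ty": 0, "tz": -0.08, "fingers": 1}, {"ax": 0, "ay": 0, "az": 0, "tx": 0, "ty": 0, "tz": 0, "fingers": 1}, {"ax": 0, "ay": 0, "az": 0, "tx": 0, "ty": 0, "tz": 0, "fingers": -1}, {"ax": 0, "ay": 0, "az": 0, "tx": 0, "ty": 0, "tz": 0, "fingers": -1}, {"ax": 0, "ay": 0, "az": 0, "tx": 0, "ty": 0, "tz": 0, "fingers": -1}, {"ax": 0, "ay": 0, "az": 0, "tx": 0, "ty": 0, "tz": 0, "fingers": -1}, {"ax": 0, "ay": 0, "az": 0, "tx": 0, "ty": 0, "tz": 0, "fingers": -1}, {"ax": 0, "ay": 0, "az": 0, "tx": 0, "ty": 0, "tz": 0, "fingers": -1}], "force": 40}}

```text
time: 3.9
position: [544.8, 180.7, 8.6]
ee_rot: [0.0, 0.767, 0.642, 0.0]
contact_force: [-1.0, -0.7, 4.8]
gripper_width: 0.134
gripper_force: 40.3
```

Request:
{"api": "apply_moves", "payload": {"motion": [{"ax": 0, "ay": 0, "az": 0, "tx": 0, "ty": 0, "tz": 0.1, "fingers": -1}, {"ax": 0, "ay": 0, "az": 0, "tx": 0, "ty": 0, "tz": 0.2, "fingers": -1}, {"ax": 0, "ay": 0, "az": 0, "tx": 0, "ty": 0, "tz": 0.2, "fingers": -1}, {"ax": 0, "ay": 0, "az": 0, "tx": 0, "ty": 0, "tz": 0.2, "fingers": -1}, {"ax": 0, "ay": 0, "az": 0, "tx": 0, "ty": 0, "tz": 0.1, "fingers": -1}, {"ax": 0, "ay": 0, "az": 0, "tx": 0, "ty": 0, "tz": 0, "fingers": -1}, {"ax": 0, "ay": 0, "az": 0, "tx": 0, "ty": 0, "tz": 0, "fingers": -1}]}}

```text
time: 4.6
position: [544.2, 180.5, 87.7]
ee_rot: [-0.0, 0.767, 0.642, -0.0]
contact_force: [-0.6, -0.3, -5.0]
gripper_width: 0.134
gripper_force: 39.5
```

Request:
{"api": "apply_moves", "payload": {"motion": [{"ax": 0, "ay": 0, "az": 0.001, "tx": -0.01, "ty": -0.16, "tz": 0, "fingers": -1}, {"ax": 0, "ay": 0, "az": 0.0015, "tx": -0.01, "ty": -0.32, "tz": 0, "fingers": -1}, {"ax": 0, "ay": 0, "az": 0.0015, "tx": -0.01, "ty": -0.36, "tz": 0, "fingers": -1}, {"ax": 0, "ay": 0, "az": 0.0015, "tx": -0.01, "ty": -0.36, "tz": 0, "fingers": -1}, {"ax": 0, "ay": 0, "az": 0.0015, "tx": -0.01, "ty": -0.36, "tz": 0, "fingers": -1}, {"ax": 0, "ay": 0, "az": 0.0015, "tx": -0.01, "ty": -0.36, "tz": 0, "fingers": -1}, {"ax": 0, "ay": 0, "az": 0.0015, "tx": -0.01, "ty": -0.36, "tz": 0, "fingers": -1}, {"ax": 0, "ay": 0, "az": 0.0015, "tx": -0.01, "ty": -0.36, "tz": 0, "fingers": -1}, {"ax": 0, "ay": 0, "az": 0.0015, "tx": -0.01, "ty": -0.36, "tz": 0, "fingers": -1}, {"ax": 0, "ay": 0, "az": 0.0015, "tx": -0.01, "ty": -0.32, "tz": 0, "fingers": -1}, {"ax": 0, "ay": 0, "az": 0.0015, "tx": 0, "ty": -0.24, "tz": 0, "fingers": -1}, {"ax": 0, "ay": 0, "az": 0, "tx": 0, "ty": 0, "tz": 0, "fingers": -1}]}}

```text
time: 5.8
position: [533.7, -177.9, 87.0]
ee_rot: [-0.0, 0.734, 0.679, -0.001]
contact_force: [0.1, -0.4, -4.2]
gripper_width: 0.131
gripper_force: 39.4
```

```bash
python3 - <<'E'
from h import *
a=get_image("wrist");s,Rm=st();b=get_image("top");c=get_image("scene")
cv2.imwrite("pics/w3.png",a[:,:,::-1])
cv2.imwrite("pics/m3.png",np.vstack([b[120:320,260:560],c[60:260,150:450]])[:,:,::-1].repeat(1,0))
for t in ["cover_slots","cover"]:
    for cam in ["wrist","scene","top"]: print(t,cam,[(np.round(d["xyz"],1).tolist(),round(d["confidence"],2)) for d in models.mark_of(cam,t)[:2]])
st()
E
```

```text
t 5.85 pos [ 533.7 -176.4   87. ] yaw(tool y) -4.46 tilt [-1.8e-03  6.0e-04 -1.0e+00] F [ 0.07  0.41 -4.53] M [ 0.03 -0.02  0.01] w 0.130 gf 39.4
cover_slots wrist [([536.9, -178.8, 81.3], 0.78)]
cover_slots scene [([532.6, -176.9, 76.5], 0.93)]
cover_slots top [([533.6, -174.5, 76.5], 0.62)]
cover wrist [([533.4, -176.8, 79.7], 0.72)]
cover scene [([534.5, -175.5, 79.1], 0.65)]
cover top [([532.7, -177.5, 76.8], 0.98)]
t 6.25 pos [ 534.6 -174.8   88.3] yaw(tool y) -4.29 tilt [-0.e+00  1.e-04 -1.e+00] F [-0.85 -0.06 -4.17] M [-0.01 -0.01 -0.04] w 0.133 gf 39.4
```

View pics/w3.png

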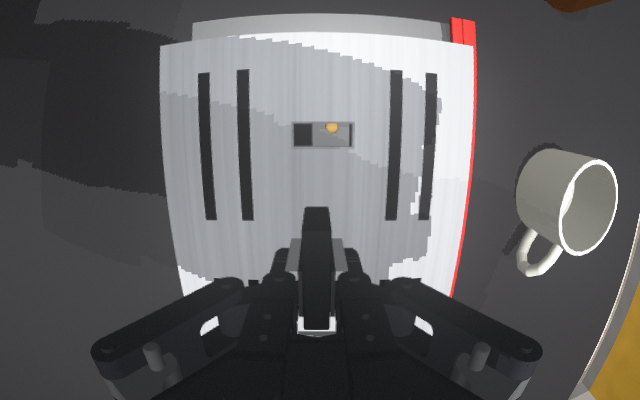

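View pics/m3.png

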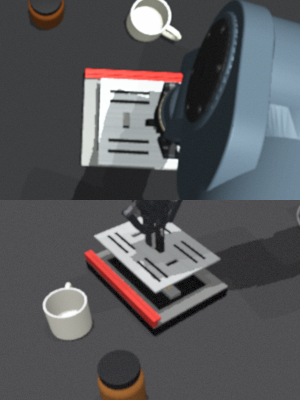

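The wrist view shows the cover held level, and the left stud is visible through the left slot, at (332,127) within a slot centred at (323,134). The top and scene views show it squarely over the tray, with the lip clear. Next, the slot-to-stud offset.

```bash
python3 - <<'E'
from h import *
im=cv2.imread("pics/w3.png").astype(int)
c=im[110:160,280:370]
m=(c[...,2]-c[...,0]>35);ys,xs=np.nonzero(m);print("stud px",xs.mean()+280,ys.mean()+110,m.sum(),xs.min()+280,xs.max()+280,ys.min()+110,ys.max()+110)
g=c.mean(2);print(g[:,20].astype(int).tolist(),g[24].astype(int).tolist())
yaw=np.radians(-4.46);y=np.array([np.cos(yaw),np.sin(yaw),0]);z=np.array([0,0,-1.]);Rm=np.c_[np.cross(y,z),y,z]
pos=np.array([533.7,-177.1,87.0])
A=np.array([[np.cos(yaw),np.sin(yaw)],[-np.sin(yaw),np.cos(yaw)]])
sl=wback([[323,122],[323,147],[293,134],[353,134]],87-8.6+4,pos,Rm); su=wback([[xs.mean()+280,ys.mean()+110]],32,pos,Rm)
f=lambda p:np.round((A@(p[:,:2]-pos[:2]).T).T,1)
print("slot edges rel TCP, cover axes",f(sl),"stud",f(su), su)
E
```

```text
stud px 331.5 127.0576923076923 104 326 337 123 132
[180, 179, 180, 180, 179, 180, 180, 178, 178, 177, 179, 163, 144, 107, 72, 61, 64, 62, 63, 62, 61, 62, 63, 60, 61, 61, 60, 62, 59, 60, 61, 56, 59, 58, 59, 76, 110, 142, 143, 153, 157, 156, 156, 157, 157, 156, 157, 157, 156, 156] [163, 161, 164, 165, 166, 165, 165, 164, 162, 161, 161, 146, 136, 117, 65, 61, 60, 61, 62, 62, 61, 61, 61, 61, 61, 63, 63, 63, 61, 64, 63, 76, 108, 136, 136, 137, 135, 136, 136, 137, 137, 136, 135, 138, 136, 137, 137, 137, 137, 138, 137, 137, 146, 150, 149, 150, 150, 151, 151, 150, 151, 151, 151, 150, 150, 152, 152, 152, 146, 100, 72, 96, 134, 157, 171, 189, 193, 190, 190, 189, 189, 191, 192, 191, 189, 187, 188, 190, 186, 184]
slot edges rel TCP, cover axes [[  4.1  65.3]
 [  4.1  53.4]
 [-10.1  59.7]
 [ 18.3  59.7]] stud [[10.6 61.1]] [[ 549.03108926 -117.02381283   32.        ]]
```

The slot sits within about 1–2 mm of the stud in y, and x ≈ −9 mm is good for searching. I descend to just above the studs, then go down lightly.

Request:
{"api": "apply_moves", "payload": {"motion": [{"ax": 0, "ay": 0, "az": 0, "tx": 0, "ty": 0, "tz": -0.15, "fingers": -1}, {"ax": 0, "ay": 0, "az": 0, "tx": 0, "ty": 0, "tz": -0.15, "fingers": -1}, {"ax": 0, "ay": 0, "az": 0, "tx": 0, "ty": 0, "tz": -0.1, "fingers": -1}, {"ax": 0, "ay": 0, "az": 0, "tx": 0, "ty": 0, "tz": -0.05, "fingers": -1}, {"ax": 0, "ay": 0, "az": 0, "tx": 0, "ty": 0, "tz": 0, "fingers": -1}, {"ax": 0, "ay": 0, "az": 0, "tx": 0, "ty": 0, "tz": 0, "fingers": -1}, {"ax": 0, "ay": 0, "az": 0, "tx": 0, "ty": 0, "tz": 0, "fingers": -1}]}}

```text
time: 6.95
position: [535.0, -175.5, 43.9]
ee_rot: [0.0, 0.733, 0.68, 0.0]
contact_force: [0.0, 0.4, -5.0]
gripper_width: 0.133
gripper_force: 39.3
```

Request:
{"api": "apply_moves", "payload": {"motion": [{"ax": 0, "ay": 0, "az": 0, "tx": 0, "ty": 0, "tz": -0.005, "fingers": -1}, {"ax": 0, "ay": 0, "az": 0, "tx": 0, "ty": 0, "tz": -0.005, "fingers": -1}, {"ax": 0, "ay": 0, "az": 0, "tx": 0, "ty": 0, "tz": -0.005, "fingers": -1}, {"ax": 0, "ay": 0, "az": 0, "tx": 0, "ty": 0, "tz": -0.005, "fingers": -1}, {"ax": 0, "ay": 0, "az": 0, "tx": 0, "ty": 0, "tz": 0, "fingers": -1}, {"ax": 0, "ay": 0, "az": 0, "tx": 0, "ty": 0, "tz": 0, "fingers": -1}]}}

```text
time: 7.55
position: [534.6, -175.4, 41.3]
ee_rot: [-0.0, 0.733, 0.68, -0.0]
contact_force: [0.1, 0.5, -4.2]
gripper_width: 0.135
gripper_force: 39.3
```

Request:
{"api": "apply_moves", "payload": {"motion": [{"ax": 0, "ay": 0, "az": 0, "tx": 0, "ty": 0, "tz": -0.005, "fingers": -1}, {"ax": 0, "ay": 0, "az": 0, "tx": 0, "ty": 0, "tz": 0, "fingers": -1}, {"ax": 0, "ay": 0, "az": 0, "tx": 0, "ty": 0, "tz": 0, "fingers": -1}]}}

```text
time: 7.85
position: [534.6, -175.4, 40.8]
ee_rot: [-0.0, 0.733, 0.68, -0.0]
contact_force: [0.3, 0.6, -4.2]
gripper_width: 0.134
gripper_force: 39.3
```

Request:
{"api": "apply_moves", "payload": {"motion": [{"ax": 0, "ay": 0, "az": 0, "tx": 0, "ty": 0, "tz": -0.005, "fingers": -1}, {"ax": 0, "ay": 0, "az": 0, "tx": 0, "ty": 0, "tz": 0, "fingers": -1}, {"ax": 0, "ay": 0, "az": 0, "tx": 0, "ty": 0, "tz": 0, "fingers": -1}]}}

```text
time: 8.15
position: [534.6, -175.4, 40.3]
ee_rot: [-0.0, 0.733, 0.68, -0.0]
contact_force: [-0.6, 0.9, -5.2]
gripper_width: 0.135
gripper_force: 39.3
```

Request:
{"api": "apply_moves", "payload": {"motion": [{"ax": 0, "ay": 0, "az": 0, "tx": 0, "ty": 0, "tz": -0.005, "fingers": -1}, {"ax": 0, "ay": 0, "az": 0, "tx": 0, "ty": 0, "tz": 0, "fingers": -1}, {"ax": 0, "ay": 0, "az": 0, "tx": 0, "ty": 0, "tz": 0, "fingers": -1}]}}

```text
time: 8.45
position: [534.6, -175.4, 39.8]
ee_rot: [0.0, 0.733, 0.68, -0.0]
contact_force: [-0.8, -0.2, -4.0]
gripper_width: 0.131
gripper_force: 39.3
```

Request:
{"api": "apply_moves", "payload": {"motion": [{"ax": 0, "ay": 0, "az": 0, "tx": 0, "ty": 0, "tz": -0.005, "fingers": -1}, {"ax": 0, "ay": 0, "az": 0, "tx": 0, "ty": 0, "tz": 0, "fingers": -1}, {"ax": 0, "ay": 0, "az": 0, "tx": 0, "ty": 0, "tz": 0, "fingers": -1}]}}

```text
time: 8.75
position: [534.5, -175.4, 39.3]
ee_rot: [-0.0, 0.733, 0.68, -0.0]
contact_force: [-0.1, 0.9, -4.6]
gripper_width: 0.133
gripper_force: 39.3
```

Request:
{"api": "apply_moves", "payload": {"motion": [{"ax": 0, "ay": 0, "az": 0, "tx": 0, "ty": 0, "tz": -0.005, "fingers": -1}, {"ax": 0, "ay": 0, "az": 0, "tx": 0, "ty": 0, "tz": 0, "fingers": -1}, {"ax": 0, "ay": 0, "az": 0, "tx": 0, "ty": 0, "tz": 0, "fingers": -1}]}}

```text
time: 9.05
position: [534.6, -175.4, 38.8]
ee_rot: [0.0, 0.733, 0.68, -0.0]
contact_force: [-0.1, -0.6, -3.6]
gripper_width: 0.137
gripper_force: 39.3
```

Request:
{"api": "apply_moves", "payload": {"motion": [{"ax": 0, "ay": 0, "az": 0, "tx": 0, "ty": 0, "tz": -0.005, "fingers": -1}, {"ax": 0, "ay": 0, "az": 0, "tx": 0, "ty": 0, "tz": 0, "fingers": -1}, {"ax": 0, "ay": 0, "az": 0, "tx": 0, "ty": 0, "tz": 0, "fingers": -1}]}}

```text
time: 9.35
position: [534.5, -175.4, 38.3]
ee_rot: [-0.0, 0.733, 0.68, -0.0]
contact_force: [0.1, 0.1, -4.3]
gripper_width: 0.135
gripper_force: 39.3
```

Request:
{"api": "apply_moves", "payload": {"motion": [{"ax": 0, "ay": 0, "az": 0, "tx": 0, "ty": 0, "tz": -0.005, "fingers": -1}, {"ax": 0, "ay": 0, "az": 0, "tx": 0, "ty": 0, "tz": 0, "fingers": -1}, {"ax": 0, "ay": 0, "az": 0, "tx": 0, "ty": 0, "tz": 0, "fingers": -1}]}}

```text
time: 9.65
position: [534.5, -175.4, 37.8]
ee_rot: [-0.0, 0.733, 0.68, -0.0]
contact_force: [-0.3, 0.3, -4.3]
gripper_width: 0.133
gripper_force: 39.3
```

There's no contact 3 mm below stud height, so the slots are over the studs. I carry on down gently.

Request:
{"api": "apply_moves", "payload": {"motion": [{"ax": 0, "ay": 0, "az": 0, "tx": 0, "ty": 0, "tz": -0.005, "fingers": -1}, {"ax": 0, "ay": 0, "az": 0, "tx": 0, "ty": 0, "tz": -0.005, "fingers": -1}, {"ax": 0, "ay": 0, "az": 0, "tx": 0, "ty": 0, "tz": 0, "fingers": -1}, {"ax": 0, "ay": 0, "az": 0, "tx": 0, "ty": 0, "tz": 0, "fingers": -1}]}}

```text
time: 10.05
position: [534.6, -175.4, 36.8]
ee_rot: [-0.0, 0.733, 0.68, -0.0]
contact_force: [-0.8, -0.6, -4.5]
gripper_width: 0.135
gripper_force: 39.3
```

Request:
{"api": "apply_moves", "payload": {"motion": [{"ax": 0, "ay": 0, "az": 0, "tx": 0, "ty": 0, "tz": -0.005, "fingers": -1}, {"ax": 0, "ay": 0, "az": 0, "tx": 0, "ty": 0, "tz": -0.005, "fingers": -1}, {"ax": 0, "ay": 0, "az": 0, "tx": 0, "ty": 0, "tz": 0, "fingers": -1}, {"ax": 0, "ay": 0, "az": 0, "tx": 0, "ty": 0, "tz": 0, "fingers": -1}]}}

```text
time: 10.45
position: [534.5, -175.4, 35.8]
ee_rot: [-0.0, 0.733, 0.68, -0.0]
contact_force: [-0.6, 0.2, -3.3]
gripper_width: 0.135
gripper_force: 39.3
```

Request:
{"api": "apply_moves", "payload": {"motion": [{"ax": 0, "ay": 0, "az": 0, "tx": 0, "ty": 0, "tz": -0.005, "fingers": -1}, {"ax": 0, "ay": 0, "az": 0, "tx": 0, "ty": 0, "tz": -0.005, "fingers": -1}, {"ax": 0, "ay": 0, "az": 0, "tx": 0, "ty": 0, "tz": 0, "fingers": -1}, {"ax": 0, "ay": 0, "az": 0, "tx": 0, "ty": 0, "tz": 0, "fingers": -1}]}}

```text
time: 10.85
position: [534.6, -175.4, 34.8]
ee_rot: [-0.0, 0.733, 0.68, -0.0]
contact_force: [-0.4, 0.2, -4.8]
gripper_width: 0.13
gripper_force: 39.3
```

Request:
{"api": "apply_moves", "payload": {"motion": [{"ax": 0, "ay": 0, "az": 0, "tx": 0, "ty": 0, "tz": -0.005, "fingers": -1}, {"ax": 0, "ay": 0, "az": 0, "tx": 0, "ty": 0, "tz": 0, "fingers": -1}, {"ax": 0, "ay": 0, "az": 0, "tx": 0, "ty": 0, "tz": 0, "fingers": -1}]}}

```text
time: 11.15
position: [534.6, -175.4, 34.4]
ee_rot: [0.0, 0.733, 0.68, 0.0]
contact_force: [-0.1, -0.0, -3.3]
gripper_width: 0.136
gripper_force: 39.5
```

Request:
{"api": "apply_moves", "payload": {"motion": [{"ax": 0, "ay": 0, "az": 0, "tx": 0, "ty": 0, "tz": -0.003, "fingers": -1}, {"ax": 0, "ay": 0, "az": 0, "tx": 0, "ty": 0, "tz": 0, "fingers": -1}, {"ax": 0, "ay": 0, "az": 0, "tx": 0, "ty": 0, "tz": 0, "fingers": -1}]}}

```text
time: 11.45
position: [534.6, -175.4, 34.1]
ee_rot: [0.0, 0.733, 0.68, 0.0]
contact_force: [-1.0, 0.4, -0.5]
gripper_width: 0.132
gripper_force: 39.8
```

The seal is touched at the expected height (34.2 mm), so the cover lies flat. Now I push it back along the tray's x.

Request:
{"api": "apply_moves", "payload": {"motion": [{"ax": 0, "ay": 0, "az": 0, "tx": 0.01, "ty": -0.00075, "tz": 0, "fingers": -1}, {"ax": 0, "ay": 0, "az": 0, "tx": 0.01, "ty": -0.00075, "tz": 0, "fingers": -1}, {"ax": 0, "ay": 0, "az": 0, "tx": 0.01, "ty": -0.00075, "tz": 0, "fingers": -1}, {"ax": 0, "ay": 0, "az": 0, "tx": 0.01, "ty": -0.00075, "tz": 0, "fingers": -1}, {"ax": 0, "ay": 0, "az": 0, "tx": 0, "ty": 0, "tz": 0, "fingers": -1}]}}

```text
time: 11.95
position: [538.7, -175.7, 34.0]
ee_rot: [0.0, 0.733, 0.68, 0.0]
contact_force: [-3.1, 0.3, 1.2]
gripper_width: 0.136
gripper_force: 40.1
```

```bash
python3 - <<'E'
from h import *
s,Rm=st()
im=get_image("wrist");cv2.imwrite("pics/w4.png",im[:,:,::-1])
E
```

```text
t 11.95 pos [ 538.7 -175.7   34. ] yaw(tool y) -4.33 tilt [ 1.e-04 -0.e+00 -1.e+00] F [-3.07  0.32  1.17] M [ 0.    0.48 -0.03] w 0.136 gf 40.1
```

View pics/w4.png

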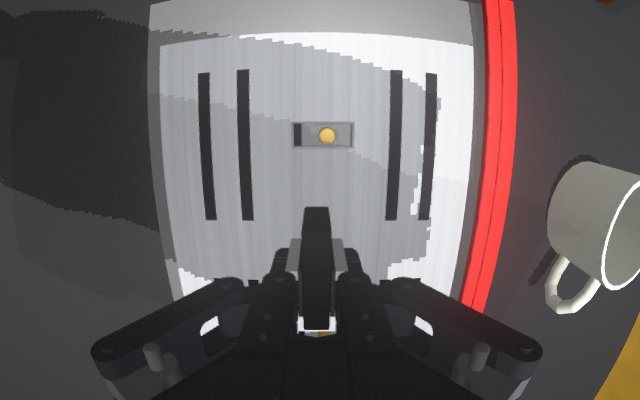

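The stud stands up through the slot at (327,135), centred sideways, and the cover lies flat with its edge just short of the lip. It should stop about 9–10 mm further on, so I keep pushing.

Request:
{"api": "apply_moves", "payload": {"motion": [{"ax": 0, "ay": 0, "az": 0, "tx": 0.01, "ty": -0.00075, "tz": 0, "fingers": -1}, {"ax": 0, "ay": 0, "az": 0, "tx": 0.01, "ty": -0.00075, "tz": 0, "fingers": -1}, {"ax": 0, "ay": 0, "az": 0, "tx": 0.01, "ty": -0.00075, "tz": 0, "fingers": -1}, {"ax": 0, "ay": 0, "az": 0, "tx": 0.01, "ty": -0.00075, "tz": 0, "fingers": -1}, {"ax": 0, "ay": 0, "az": 0, "tx": 0.01, "ty": -0.00075, "tz": 0, "fingers": -1}, {"ax": 0, "ay": 0, "az": 0, "tx": 0.01, "ty": -0.00075, "tz": 0, "fingers": -1}, {"ax": 0, "ay": 0, "az": 0, "tx": 0, "ty": 0, "tz": 0, "fingers": -1}, {"ax": 0, "ay": 0, "az": 0, "tx": 0, "ty": 0, "tz": 0, "fingers": -1}]}}

```text
time: 12.8
position: [544.8, -176.1, 34.1]
ee_rot: [0.0, 0.733, 0.68, 0.0]
contact_force: [-0.4, -0.0, -0.1]
gripper_width: 0.131
gripper_force: 40.0
```

Request:
{"api": "apply_moves", "payload": {"motion": [{"ax": 0, "ay": 0, "az": 0, "tx": 0.005, "ty": -0.0004, "tz": 0, "fingers": -1}, {"ax": 0, "ay": 0, "az": 0, "tx": 0.005, "ty": -0.0004, "tz": 0, "fingers": -1}, {"ax": 0, "ay": 0, "az": 0, "tx": 0, "ty": 0, "tz": 0, "fingers": -1}, {"ax": 0, "ay": 0, "az": 0, "tx": 0, "ty": 0, "tz": 0, "fingers": -1}]}}

```text
time: 13.2
position: [545.5, -176.2, 34.0]
ee_rot: [-0.0, 0.733, 0.68, -0.0]
contact_force: [-2.6, 0.7, 0.0]
gripper_width: 0.134
gripper_force: 40.1
```

Request:
{"api": "apply_moves", "payload": {"motion": [{"ax": 0, "ay": 0, "az": 0, "tx": 0.005, "ty": -0.0004, "tz": 0, "fingers": -1}, {"ax": 0, "ay": 0, "az": 0, "tx": 0, "ty": 0, "tz": 0, "fingers": -1}, {"ax": 0, "ay": 0, "az": 0, "tx": 0, "ty": 0, "tz": 0, "fingers": -1}]}}

```text
time: 13.5
position: [546.1, -176.3, 34.0]
ee_rot: [0.0, 0.733, 0.68, 0.0]
contact_force: [-3.8, -0.4, 0.4]
gripper_width: 0.134
gripper_force: 40.0
```

Request:
{"api": "apply_moves", "payload": {"motion": [{"ax": 0, "ay": 0, "az": 0, "tx": 0.005, "ty": -0.0004, "tz": 0, "fingers": -1}, {"ax": 0, "ay": 0, "az": 0, "tx": 0, "ty": 0, "tz": 0, "fingers": -1}, {"ax": 0, "ay": 0, "az": 0, "tx": 0, "ty": 0, "tz": 0, "fingers": -1}]}}

```text
time: 13.8
position: [546.6, -176.3, 34.0]
ee_rot: [-0.0, 0.733, 0.68, 0.0]
contact_force: [-2.4, 0.5, -0.2]
gripper_width: 0.132
gripper_force: 40.0
```

Request:
{"api": "apply_moves", "payload": {"motion": [{"ax": 0, "ay": 0, "az": 0, "tx": 0.005, "ty": -0.0004, "tz": 0, "fingers": -1}, {"ax": 0, "ay": 0, "az": 0, "tx": 0, "ty": 0, "tz": 0, "fingers": -1}, {"ax": 0, "ay": 0, "az": 0, "tx": 0, "ty": 0, "tz": 0, "fingers": -1}]}}

```text
time: 14.1
position: [547.1, -176.3, 34.0]
ee_rot: [0.0, 0.733, 0.68, 0.0]
contact_force: [-3.6, 0.3, -0.4]
gripper_width: 0.132
gripper_force: 40.0
```

Request:
{"api": "apply_moves", "payload": {"motion": [{"ax": 0, "ay": 0, "az": 0, "tx": 0.005, "ty": -0.0004, "tz": 0, "fingers": -1}, {"ax": 0, "ay": 0, "az": 0, "tx": 0, "ty": 0, "tz": 0, "fingers": -1}, {"ax": 0, "ay": 0, "az": 0, "tx": 0, "ty": 0, "tz": 0, "fingers": -1}]}}

```text
time: 14.4
position: [547.6, -176.4, 34.0]
ee_rot: [0.0, 0.733, 0.68, 0.0]
contact_force: [-2.6, 0.5, -0.9]
gripper_width: 0.132
gripper_force: 40.0
```

Request:
{"api": "apply_moves", "payload": {"motion": [{"ax": 0, "ay": 0, "az": 0, "tx": 0.005, "ty": -0.0004, "tz": 0, "fingers": -1}, {"ax": 0, "ay": 0, "az": 0, "tx": 0, "ty": 0, "tz": 0, "fingers": -1}, {"ax": 0, "ay": 0, "az": 0, "tx": 0, "ty": 0, "tz": 0, "fingers": -1}]}}

```text
time: 14.7
position: [548.1, -176.4, 34.0]
ee_rot: [0.0, 0.733, 0.68, 0.0]
contact_force: [-2.2, -0.2, 0.0]
gripper_width: 0.135
gripper_force: 40.0
```

Request:
{"api": "apply_moves", "payload": {"motion": [{"ax": 0, "ay": 0, "az": 0, "tx": 0.005, "ty": -0.0004, "tz": 0, "fingers": -1}, {"ax": 0, "ay": 0, "az": 0, "tx": 0, "ty": 0, "tz": 0, "fingers": -1}, {"ax": 0, "ay": 0, "az": 0, "tx": 0, "ty": 0, "tz": 0, "fingers": -1}]}}

```text
time: 15.0
position: [548.5, -176.4, 34.0]
ee_rot: [-0.0, 0.733, 0.68, -0.0]
contact_force: [-3.6, 0.3, -0.6]
gripper_width: 0.135
gripper_force: 40.1
```

Request:
{"api": "apply_moves", "payload": {"motion": [{"ax": 0, "ay": 0, "az": 0, "tx": 0.004, "ty": -0.0003, "tz": 0, "fingers": -1}, {"ax": 0, "ay": 0, "az": 0, "tx": 0, "ty": 0, "tz": 0, "fingers": -1}, {"ax": 0, "ay": 0, "az": 0, "tx": 0, "ty": 0, "tz": 0, "fingers": -1}]}}

```text
time: 15.3
position: [548.6, -176.4, 33.9]
ee_rot: [-0.0, 0.733, 0.68, -0.0]
contact_force: [-5.4, 1.0, 1.5]
gripper_width: 0.132
gripper_force: 40.3
```

Request:
{"api": "apply_moves", "payload": {"motion": [{"ax": 0, "ay": 0, "az": 0, "tx": 0.004, "ty": -0.0003, "tz": 0, "fingers": -1}, {"ax": 0, "ay": 0, "az": 0, "tx": 0, "ty": 0, "tz": 0, "fingers": -1}, {"ax": 0, "ay": 0, "az": 0, "tx": 0, "ty": 0, "tz": 0, "fingers": -1}]}}

```text
time: 15.6
position: [548.6, -176.4, 33.9]
ee_rot: [-0.001, 0.733, 0.68, -0.0]
contact_force: [-8.5, 1.1, 3.9]
gripper_width: 0.133
gripper_force: 40.6
```

It has stopped: the force is rising and the position has stalled. I ease off the push, open and rise.

Request:
{"api": "apply_moves", "payload": {"motion": [{"ax": 0, "ay": 0, "az": 0, "tx": -0.004, "ty": 0.0003, "tz": 0.002, "fingers": -1}, {"ax": 0, "ay": 0, "az": 0, "tx": 0, "ty": 0, "tz": 0, "fingers": -1}, {"ax": 0, "ay": 0, "az": 0, "tx": 0, "ty": 0, "tz": 0, "fingers": 0}, {"ax": 0, "ay": 0, "az": 0, "tx": 0, "ty": 0, "tz": 0, "fingers": 0}, {"ax": 0, "ay": 0, "az": 0, "tx": 0, "ty": 0, "tz": 0, "fingers": 0}, {"ax": 0, "ay": 0, "az": 0, "tx": 0, "ty": 0, "tz": 0, "fingers": 0}, {"ax": 0, "ay": 0, "az": 0, "tx": 0, "ty": 0, "tz": 0, "fingers": 0}], "force": 20}}

```text
time: 16.3
position: [549.1, -176.5, 34.3]
ee_rot: [0.0, 0.733, 0.68, 0.0]
contact_force: [-0.4, 0.4, -0.2]
gripper_width: 0.5
gripper_force: 0.0
```

Request:
{"api": "apply_moves", "payload": {"motion": [{"ax": 0, "ay": 0, "az": 0, "tx": 0, "ty": 0, "tz": 0.05, "fingers": 0}, {"ax": 0, "ay": 0, "az": 0, "tx": 0, "ty": 0, "tz": 0.15, "fingers": 0}, {"ax": 0, "ay": 0, "az": 0, "tx": 0, "ty": 0, "tz": 0.3, "fingers": 0}, {"ax": 0, "ay": 0, "az": 0, "tx": 0, "ty": 0, "tz": 0.3, "fingers": 0}, {"ax": 0, "ay": 0, "az": 0, "tx": 0, "ty": 0, "tz": 0.2, "fingers": 0}, {"ax": 0, "ay": 0, "az": 0, "tx": 0, "ty": 0, "tz": 0, "fingers": 0}, {"ax": 0, "ay": 0, "az": 0, "tx": 0, "ty": 0, "tz": 0, "fingers": 0}, {"ax": 0, "ay": 0, "az": 0, "tx": 0, "ty": 0, "tz": 0, "fingers": 0}]}}

```text
time: 17.1
position: [548.5, -176.3, 133.4]
ee_rot: [-0.001, 0.733, 0.68, -0.0]
contact_force: [-0.0, 1.1, 0.2]
gripper_width: 0.505
gripper_force: 0.0
```

```bash
python3 - <<'E'
from h import *
s,Rm=st()
im=get_image("wrist");cv2.imwrite("pics/w5.png",im[:,:,::-1])
E
```

```text
t 17.10 pos [ 548.5 -176.3  133.4] yaw(tool y) -4.33 tilt [-1.2e-03  4.0e-04 -1.0e+00] F [-0.04  1.15  0.15] M [0.   0.05 0.05] w 0.505 gf 0.0
```

View pics/w5.png

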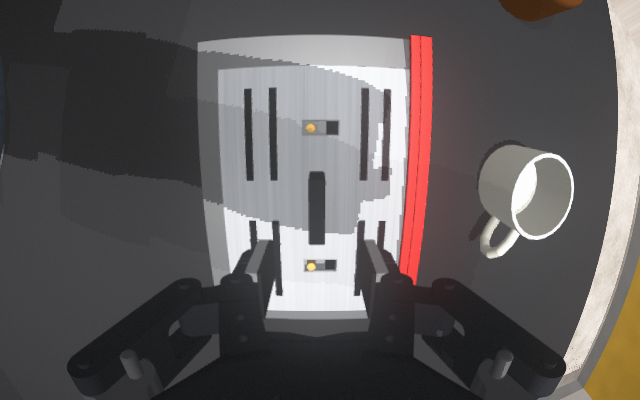

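Both studs show through the slots, at (310,128) and (310,267), about 8 mm forward of the slot centres. That puts the cover at x ≈ 5 mm, with its back edge under the lip and nothing touching it. I'm handing it in.

```bash
python3 -c "
from bench import r
print(r.finish_job())"
```

```text
the job is handed in; nothing more can be done
None
```

The cover lies flat over both studs, pushed back under the red lip to the stop and released; the job is handed in after about 17 of the 58 s, though the hand-in gave no verdict back. The slots dropped on directly without a sideways search, and I never touched the glass, mug or jar.

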